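# Back off a belt tensioner past its click and hold it

### The arm

A 7-joint arm with a two-finger parallel gripper is mounted at the origin on a cart in front of the work surface, level with it; the furniture and walls round the work are solid. World frame = base frame: x ahead of the robot, y to its left, z up, the work surface at z = 0. Lengths are in mm, angles in rad, forces in N, time in s.
With the tool pointing down it reaches from about 400 to 850 mm from the base axis. Payload 10.4 kg.
Tool frame: the origin (TCP) lies midway between the tips of the shut fingers; the grasp point (between the pads) lies 19 mm behind it; x points along the fingers, y is the direction in which the jaws open and shut, and the axes are right-handed (so a half turn about x gives the same grasp; the last joint's range is limited). The gripper opens to 85 mm and grips with 20 to 120 N. Pads are 22 mm wide; open, the fingers measure 114 mm over their backs; the gripper's body (76 mm by 85 mm) begins 54 mm behind the grasp point. The pads swing forward as they close: fully open they stand 13 mm farther back than shut.
Start: joints at [-1.217, 0.332, -0.065, 1.46, 0.022, 1.35, -0.088], TCP at [229.955, 581.181, 231.338] pointing down, gripper open.
Joint ranges: [-2.6, 2.6], [-0.5, 2.12], [-1.47, 1.34], [0.16, 2.42], [-1.27, 4.41], [0.06, 2.06], [-2.6, 2.6]. Speed limits (rad/s): [2.22, 2.22, 2.79, 2.79, 3.14, 3.14, 3.14].

### API

Orientations are given as a rotation vector (axis times angle).
In Python, from cell import * gives the robot as it stands. The module is installed in compiled form; this text tells all that it offers.
- The arm moves only by the shell command python3 -m creep 'ROWS' [FORCE]. ROWS is JSON, a list of rows, each a list of 7 numbers: the turn, a rotation vector about the tool's x, y, z in rad, then the shift along the tool's x, y, z in mm, then the closure, from -1 (fully open) to 1 (shut). A call has 1 to 10 rows; each row shifts and turns the commanded pose from where the row before left it, along the tool's axes as they then stand; what a row does not reach is not made up. A row lasts 1/12 s, in which the tool goes at most 41.7 mm and 7.16 degrees, less where a joint would pass 70% of its speed; a pose out of reach is approached as far as the arm can. A call is refused whole if a number of a shift passes 41.7 or a number of a turn 0.125, either way. A call with a gripper value outside its range is refused whole. The fingers move at their own pace and stop on an object; FORCE is the grip in N (left out, the last holds). Time passes only in rows, so rows that do not move let the fingers close. It gives the time, the measured TCP pose, the force and the opening at its end, in the units of the state.
- sense(): the state, without advancing time (a new reading comes with each control period).
- read_camera(name): name is "scene" or "top" or "wrist"; returns a dict with "color" (420x560x3 uint8, red, green, blue), "fx", "fy", "cx", "cy" (pixels), "position" and "rotation" of the camera in the world. Camera axes: x right, y up, looking along -z (the intrinsics and any distortion apply to the point x, -y, -z); pixel columns grow to the right and rows downward; lengths in mm; the calibration is good to about 2 mm. A picture is of the moment at which its call begins. There is no depth.
- sign_off(): hands the job in, once; it reports no verdict.
The state is a dict: "time_s": time; "joint_positions": joint angles; "dq": joint speeds; "tau": joint torques, N m; "eef_pos": TCP position; "ee_rot": TCP orientation; "ft_force": force on the tool from outside, world axes, zero at the start; "ft_torque": the same for the moment, N m; "finger_gap": finger opening in mm.
Only numpy, scipy, OpenCV 4.12 (cv2) and the standard library are available. Lean on these libraries where they do the work, as an engineer would, in place of code of your own. Each camera call takes 0.05 s, during which the arm holds its last target. There are 200 camera calls.

### The job

Make slack on this small belt drive so that a belt could be slipped on: pull the tensioner's stop knob straight up to its stop, where it stays out, then push the sprung tensioner arm by its upright post back past the click of its ratchet pawl, but short of its end stop. Finish while holding the arm there: do not let go of it, it springs back if you do. Leave the loose tools and parts lying around as they are.

Things in the scene. Friction and masses are not known exactly. Their poses are not given: they have to be found in the camera images.
- drive_unit: fixed belt-drive unit: aluminium plate 270 x 215 x 10 mm flat on the bench. Origin at bench level, z up; plate spans x -115 to 155, y -80 to 135 mm. In this frame: arm pivot (vertical axis) at (30, 0) mm; steel pulley, 58 mm across, 52 mm high, at (-2, 106); knob bracket x 78 to 150, y -44 to 17 mm, top 83 mm high; pawl near (80, 62), 36 mm high
- pivot (a point): point on the tensioner arm's vertical pivot axis, 65 mm above the bench; fixed; axes as those of drive_unit
- push_post (a point): point on the axis of the round steel post at the arm's free end, 65 mm above the bench. Post 16 mm in diameter, from 30 to 85 mm above the bench, 125 mm from the pivot axis. x axis: from the pivot along the arm. The arm bar under it is 20 mm wide, top at 30 mm; a black idler roller, 40 mm across, top at 59 mm, stands on the bar 78 mm from the pivot
- tensioner: the tensioner arm (steel bar with post, idler roller and, behind the pivot, a short tail that the stop pin blocks); origin on the pivot axis at bench level, x axis along the arm to the post
- swing_angle (a joint): arm angle, rad; grows as it is pushed back (counter-clockwise from above: the post moves along its point's +y). Starts 0 to 0.02; stop pin blocks it at 0.03 while the knob is in. Spring: 3 N at the post at 0, 7 N at 0.8. Tooth meets the pawl at 0.35 (about 2 N more), is on top at 0.45, fully clicked past at 0.55; the click does not hold it. End stop 0.85
- stop_knob (a joint): how far the stop knob is pulled up, m: 0 in (start), 0.020 at its stop. A spring resists with 3 to 5 N, and a catch between 0.009 and 0.015 adds up to about 9 N; past that it keeps the knob out at the stop when let go
- knob_grip (a point): centre of the black round stop knob, 30 mm in diameter, from 14 mm below this point to 13 mm above, on a vertical plunger over the bracket; 105 mm above the bench with the knob in, rises with it. The bracket's top is then 22 mm below this point
- hex_key_1: loose bystander: black hex key 95 x 35 mm, lying on the bench beside the plate; leave it
- hex_bolt_2: loose bystander: hex bolt 61 mm tall standing on its head beside the plate; leave it
- end_cap_3: loose bystander: black square end cap 30 x 30 x 19 mm, lying on the plate; leave it
- wood_block_1: loose bystander: wood block 45 x 75 x 22 mm on the bench; leave it

How it is judged (in metres and radians):
On the way, in this order (a step that is already met when the one before it is completed fails the run):
1. the stop knob is pulled out to its stop (value of joint stop_knob above 0.018 m), for 0.2 s.
2. the tensioner arm is pushed back past the click, with the knob out (value of joint swing_angle above 0.56 rad and value of joint stop_knob above 0.017 m), for 0.2 s.
At the end, for the whole second after the job is handed in: the arm stands still past the click and short of the end stop (joint 0.56 to 0.80 rad), the fingers holding it against its spring (more than 3 N), and the stop knob is still out (more than 17 of its 20 mm) (all of step 2 and value of joint swing_angle below 0.8 rad and velocity of joint swing_angle between -0.15 and 0.15 rad/s and contact force between the fingers and tensioner above 3 N); the arm keeps its last pose, push and grip.
It fails at once if a loose bystander is shifted by more than 30 mm (distance of any of hex_key_1, hex_bolt_2, end_cap_3, wood_block_1 from where it was at the start of the episode above 0.03 m).
It also fails if it takes over 42 s, if anything falls off the work surface, if the arm or the gripper's body presses on something with over 40 N, if the wrist force passes 120 N, or if a joint passes its speed limit or range.

## Working session

There is one attempt and no reset: what is moved stays moved. The work goes in short steps, Python scripts to look and compute and a shell command to move; the robot and the scene stay as the last step left them, time stands still between calls to the robot, and variables do not carry over. Pictures are saved under pics/ and viewed, about 8 in all and at most 12, crops included, and the job is handed in when it is done.

```bash
mkdir -p pics
cat > h.py <<'E'
from cell import *
import numpy as np, cv2
from scipy.spatial.transform import Rotation as R
def shot(n,f):
    c=read_camera(n); cv2.imwrite('pics/'+f,c['color'][:,:,::-1]); np.save('pics/'+f+'.npy',c,allow_pickle=True); return c
def load(f): return np.load('pics/'+f+'.npy',allow_pickle=True).item()
def rot(c):
    r=np.array(c['rotation'],float)
    return r if r.shape==(3,3) else R.from_rotvec(r).as_matrix()
def ray(c,u,v):
    d=rot(c)@np.array([(u-c['cx'])/c['fx'],-(v-c['cy'])/c['fy'],-1]); return np.array(c['position'],float),d
def onz(c,u,v,z):
    p,d=ray(c,u,v); return p+d*(z-p[2])/d[2]
def proj(c,P):
    q=rot(c).T@(np.array(P,float)-np.array(c['position'])); return c['cx']+c['fx']*q[0]/-q[2], c['cy']-c['fy']*q[1]/-q[2]
E
python3 - <<'E'
from h import *
for n in('scene','top'):
    c=shot(n,n+'0.png'); print(n,{k:v for k,v in c.items() if k!='color'})
a=load('scene0.png')['color'];
print(sense())
E
```

```text
scene {'fx': 380.00437934042424, 'fy': 380.00437934042424, 'cx': 281.1450183631726, 'cy': 215.37892413276933, 'position': array([295.66118179, 411.83577798, 694.97174329]), 'rotation': array([ 0.24350632, -0.9968281 , -2.43895109])}
top {'fx': 532.6997318452458, 'fy': 532.6997318452458, 'cx': 283.61536180270133, 'cy': 206.5796355067077, 'position': array([ 388.25712156, -116.95967521, 1209.910644  ]), 'rotation': array([ 0.12511085, -0.12924885, -1.58233987])}
{'time_s': 0.1, 'joint_positions': array([-1.2166331 ,  0.33281745, -0.06465583,  1.46085369,  0.02161484,
        1.34988938, -0.088497  ]), 'dq': array([ 0.0004345 ,  0.00050914,  0.00116522, -0.00276984, -0.00039978,
        0.00054609, -0.00086737]), 'tau': array([ 3.40950910e-04, -6.26747203e+01,  4.85239585e-02, -3.92428851e+01,
        1.61839044e-02,  7.06361403e-03,  2.29517440e-05]), 'eef_pos': array([229.85570756, 580.84328484, 230.59164474]), 'ee_rot': array([ 0.29461447,  1.55066147, -0.29660833]), 'ft_force': array([ 0.49229044,  0.06487098, -0.02993689]), 'ft_torque': array([-0.01902254, -0.022627  , -0.00756385]), 'finger_gap': 85.54051012031849}
```

View pics/top0.png

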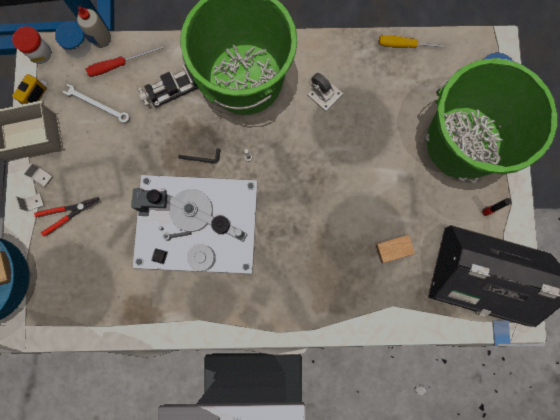

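View pics/scene0.png

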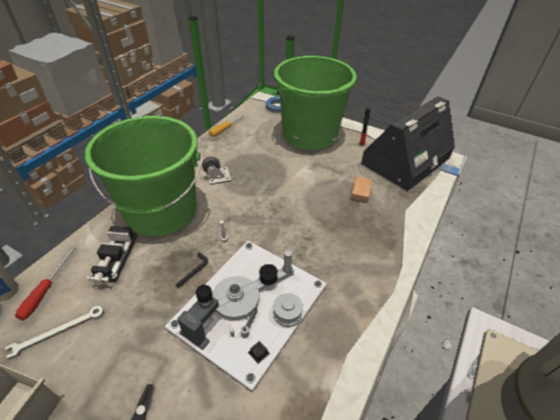

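The top view shows the plate at columns 135–256 and rows 177–273: knob at about (153,198), post at about (241,235), pivot at about (190,210). Drive x points left in the image, which is world +y. The scene view agrees: knob at (204,293), post at (288,260).

Run:
```python
from h import *
c=load('top0.png'); im=np.ascontiguousarray(c['color'])
hsv=cv2.cvtColor(im,cv2.COLOR_RGB2HSV)
m=((hsv[:,:,1]<40)&(hsv[:,:,2]>150)).astype(np.uint8); m[:165]=0;m[285:]=0;m[:,:120]=0;m[:,270:]=0
cs,_=cv2.findContours(m,0,1); k=max(cs,key=cv2.contourArea); r=cv2.minAreaRect(k); b=cv2.boxPoints(r); print(r)
W=np.array([onz(c,u,v,10) for u,v in b])
print(W.round(1)); ctr=W.mean(0)
rt=cv2.minAreaRect(W[:,:2].astype(np.float32)); print(rt)
# x axis drive ~ world +y : long edge
e=[W[(i+1)%4]-W[i] for i in range(4)]; L=max(e,key=lambda q:q@[0,1,0]); yaw=np.arctan2(L[1],L[0]); print('yaw',yaw)
Rz=np.array([[np.cos(yaw),-np.sin(yaw)],[np.sin(yaw),np.cos(yaw)]])
o=ctr[:2]-Rz@[20,27.5]; print('origin',o)
T=lambda p:Rz@np.array(p)+o
print('pivot',T((30,0)),'pulley',T((-2,106)))
s=load('scene0.png')
for nm,p in (('pivot',(*T((30,0)),62)),('pulley',(*T((-2,106)),52)),('pl',(*T((155,135)),10)),('pl',(*T((-115,-80)),10))): print(nm,proj(c,p),proj(s,p))
out=np.hstack([cv2.resize(im[165:285,120:270],None,fx=3.3,fy=3.3,interpolation=2)[:396],cv2.resize(s['color'][235:385,160:335],None,fx=2.64,fy=2.64)[:396,:305*1]])
a=cv2.resize(im[165:285,120:270],(500,400),interpolation=2); q=cv2.resize(s['color'][235:335,180:305],(300,240))
cv2.imwrite('pics/crop1.png',a[:,:,::-1])
q=cv2.resize(s['color'][240:340,165:315],(750,500),interpolation=2); cv2.imwrite('pics/crop2.png',q[:,:,::-1])
```

```text
((194.51187133789062, 223.74473571777344), (119.80072021484375, 93.24803161621094), 2.6630005836486816)
[[450.7 218.9  10. ]
 [664.1 215.3  10. ]
 [646.9 -60.2  10. ]
 [434.2 -49.   10. ]]
((549.1800537109375, 83.15862274169922), (277.9919738769531, 213.2539520263672), 86.47557830810547)
yaw 1.5092835497817103
origin [575.20520869  59.58126498]
pivot [577.04942845  89.52452555] pulley [469.28274003  64.10129078]
pivot (np.float64(186.94695157348167), np.float64(207.27940642132916)) (np.float64(233.61917619872347), np.float64(285.8654926571611))
pulley (np.float64(198.81289567065465), np.float64(256.89323847586684)) (np.float64(287.60637065845634), np.float64(303.6058459393796))
pl (np.float64(130.83753803058863), np.float64(267.8843647463459)) (np.float64(251.4320912563544), np.float64(390.4237558308007))
pl (np.float64(256.45401629057847), np.float64(179.48411387137483)) (np.float64(247.20770609897897), np.float64(239.21286110876932))
```

View pics/crop1.png

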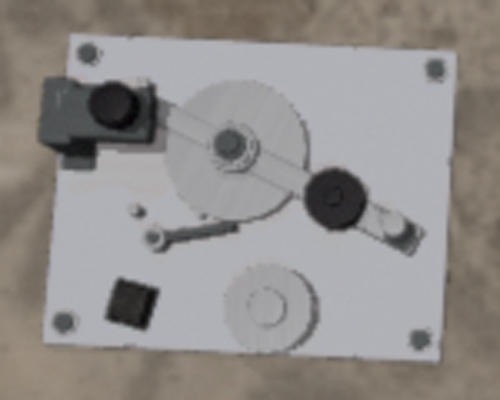

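View pics/crop2.png

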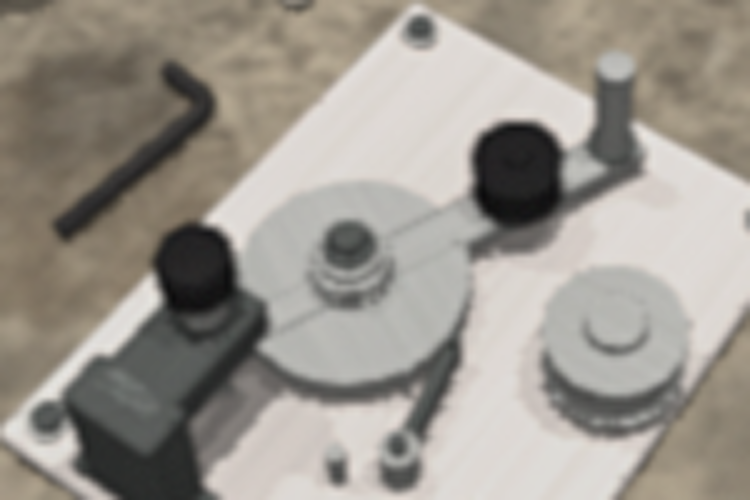

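Close-ups. Top crop: knob (113,104), pivot (230,143), post top about (388,217), pulley (267,307). Scene crop: knob top about (196,247), pivot top (349,240), post top (616,67), pulley top (617,322). I'll triangulate these points.

Run:
```python
from h import *
c=load('top0.png'); s=load('scene0.png')
pts=dict(knob=((113,104),(196,247)),pivot=((230,143),(349,237)),post=((388,217),(616,67)),pulley=((267,307),(617,322)),s1=((88,53),(46,416)),s2=((436,69),(420,28)))
for n,(a,b) in pts.items():
    p,d=ray(c,120+a[0]*.3,165+a[1]*.3); q,e=ray(s,165+b[0]*.2,240+b[1]*.2)
    d/=np.linalg.norm(d);e/=np.linalg.norm(e)
    t=np.linalg.lstsq(np.c_[d,-e],q-p,rcond=None)[0]; A=p+d*t[0];B=q+e*t[1]
    print(n,((A+B)/2).round(1),'miss',np.linalg.norm(A-B).round(1))
z=dict(knob=118,pivot=62,post=85,pulley=52,s1=14,s2=14)
for n,(a,b) in pts.items(): print(n,onz(c,120+a[0]*.3,165+a[1]*.3,z[n]).round(1),onz(s,165+b[0]*.2,240+b[1]*.2,z[n]).round(1))
S=[onz(c,120+a*.3,165+b*.3,14) for a,b in((88,53),(436,69),(64,322),(420,339))]
print(np.round(S,1))
r=R.from_rotvec(sense()['ee_rot']).as_matrix(); print(r.round(3))
```

```text
knob [593.3 149.5 115.3] miss 1.1
pivot [577.1  86.6  52.9] miss 0.1
post [520.2 -20.9  83. ] miss 5.4
pulley [468.9  62.   46.7] miss 0.6
s1 [649.1 193.3   9.9] miss 1.3
s2 [634.  -46.9   8.8] miss 0.3
knob [592.3 148.6 118. ] [592.4 150.9 118. ]
pivot [575.6  85.   62. ] [573.   91.2  62. ]
post [522.6 -20.3  85. ] [516.8 -20.1  85. ]
pulley [468.8  61.3  52. ] [467.1  64.8  52. ]
s1 [647.6 191.9  14. ] [647.7 194.8  14. ]
s2 [632.8 -47.3  14. ] [631.6 -43.4  14. ]
[[647.6 191.9  14. ]
 [632.8 -47.3  14. ]
 [463.5 203.2  14. ]
 [448.5 -35.5  14. ]]
[[-0.     0.368  0.93 ]
 [-0.001  0.93  -0.368]
 [-1.    -0.001  0.   ]]
```

Two-view results: knob (592,150), pivot (576,87), post about (518,-21), drive yaw 1.509. The jaw direction will be tangential to the arm's mid-swing, about -8° in the world. Moving above the knob.

```bash
python3 -m creep '[[0,0,0,0,-19,35,-1],[0,0,0,0,-19,35,-1],[0,0,0,0,-19,35,-1],[0,0,0,0,-19,35,-1],[0,0,0,0,-19,35,-1],[0,0,0,0,-19,35,-1],[0,0,0,0,-19,35,-1],[0,0,0,0,-19,35,-1],[0,0,0,0,-19,35,-1],[0,0,0,0,-19,35,-1]]'; python3 -m creep '[[0,0,0,0,-19,35,-1],[0,0,0,0,-19,35,-1],[0,0,0,0,-19,35,-1],[0.12,0,0,0,0,0,-1],[0.12,0,0,0,0,0,-1],[0.12,0,0,0,0,0,-1],[0.12,0,0,0,0,0,-1],[0.12,0,0,0,0,0,-1],[0.12,0,0,0,0,0,-1],[0.12,0,0,0,0,0,-1]]';  python3 -m creep '[[0.12,0,0,0,0,0,-1],[0.12,0,0,0,0,0,-1],[0.12,0,0,0,0,0,-1],[0.12,0,0,0,0,0,-1],[0.02,0,0,0,0,0,-1],[0,0,0,0,0,0,-1]]'
python3 - <<'E'
from h import *
s=sense(); r=R.from_rotvec(s['ee_rot']).as_matrix(); print(s['eef_pos'],s['joint_positions'].round(2)); print(r.round(3)); print('to knob z150 tool:',r.T@(np.array([592,150,150])-s['eef_pos']))
c=shot('wrist','w1.png'); print(c['position']); print(proj(c,(592,150,118)))
E
```

```text
time_s: 0.93
eef_pos: [486.3, 273.9, 231.2]
ee_rot: [0.295, 1.551, -0.296]
ft_force: [1.1, 0.5, -0.3]
finger_gap: 85.2
time_s: 1.77
eef_pos: [561.9, 184.0, 230.9]
ee_rot: [0.949, 1.354, -0.95]
ft_force: [-1.2, -0.6, 0.1]
finger_gap: 85.3
time_s: 2.27
eef_pos: [562.0, 184.1, 231.0]
ee_rot: [1.314, 1.138, -1.315]
ft_force: [-0.4, -0.3, -1.1]
finger_gap: 85.5
[561.97445275 184.13723693 231.01360896] [-0.74  0.27  0.42  1.58 -0.11  1.32 -0.45]
[[-0.     0.99  -0.143]
 [-0.    -0.143 -0.99 ]
 [-1.    -0.     0.   ]]
to knob z150 tool: [81.00734424 34.64938754 29.45028677]
[573.40217868 264.58276922 373.21958155]
(np.float64(327.6337707551786), np.float64(238.12295263954948))
```

View pics/w1.png

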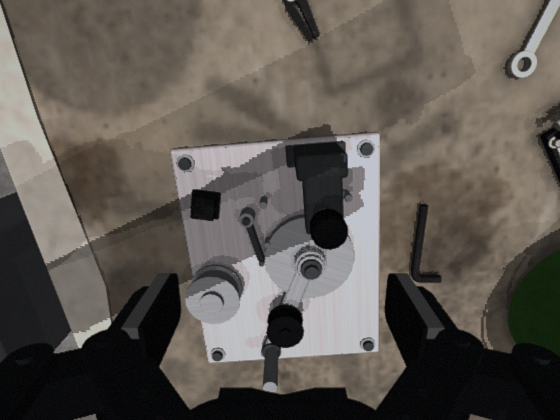

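Wrist view: the knob is a black disc at about (329,229), and the pivot top is at (311,268). The prediction was (328,238), so I'll refine it with the blob.

Run:
```python
from h import *
c=load('w1.png'); im=c['color']
m=(im[205:252,305:352].max(2)<22).astype(np.uint8); n,l,st,ce=cv2.connectedComponentsWithStats(m); i=1+st[1:,4].argmax(); print(st[i],ce[i]+[305,205])
u,v=ce[i]+[305,205]; print(onz(c,u,v,112),onz(c,311,266,62),onz(c,186,162,14),onz(c,366,149,14),onz(c,218,354,14),onz(c,368,344,14)); print(c['fx'],proj(c,(592,150,105)))
```

```text
[   5    3   37   41 1179] [327.7769296  228.15182358]
[593.42853464 155.75197861 112.        ] [577.06843706  97.92454484  62.        ] [465.72802452 207.46472799  14.        ] [647.79323249 194.59475447  14.        ] [450.61213271 -31.07396005  14.        ] [633.57539461 -42.3356228   14.        ]
357.6858953298294 (np.float64(325.72106350035733), np.float64(231.69915593732165))
```

```bash
python3 -m creep '[[0,0,0,20,18,14,-1],[0,0,0,20,17,13,-1],[0,0,0,30,0,0,-1],[0,0,0,30,0,0,-1],[0,0,0,24,0,0,-1],[0,0,0,20,0,0,-1],[0,0,0,0,0,0,-1]]' 60
python3 - <<'E'
from h import *
s=sense();print(s['eef_pos'])
shot('scene','s2.png'); c=load('s2.png'); q=cv2.resize(c['color'][190:340,120:320],(800,600),interpolation=2); cv2.imwrite('pics/s2c.png',q[:,:,::-1])
E
```

```text
time_s: 2.9
eef_pos: [590.2, 151.6, 82.9]
ee_rot: [1.308, 1.141, -1.32]
ft_force: [-0.4, -0.8, -0.9]
finger_gap: 85.1
[590.23667809 151.61539015  82.90966797]
```

View pics/s2c.png

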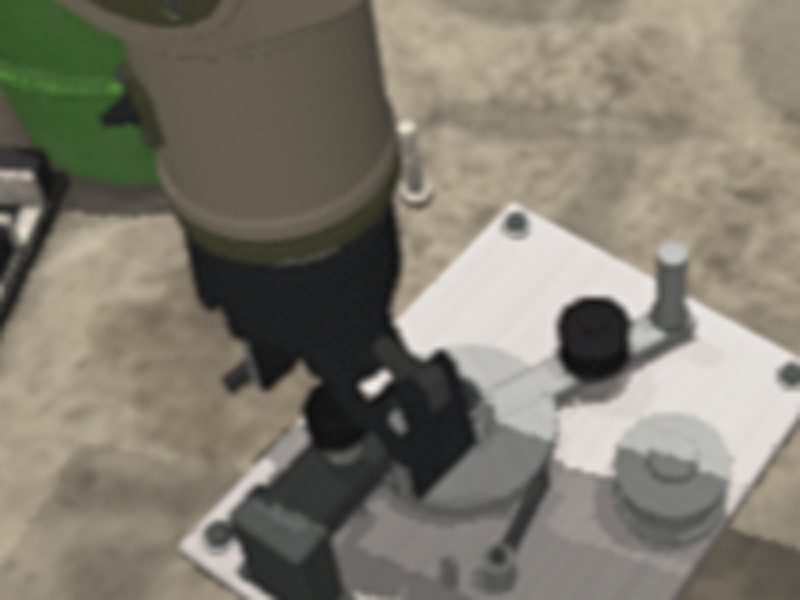

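The jaws straddle the knob: the near finger is at crop (430,440) and the knob at (335,415). Closing after a small correction.

```bash
python3 -m creep '[[0,0,0,-3,2,0,0],[0,0,0,0,0,0,0.6],[0,0,0,0,0,0,0.6],[0,0,0,0,0,0,0.6],[0,0,0,0,0,0,0.6],[0,0,0,0,0,0,0.6],[0,0,0,0,0,0,0.6],[0,0,0,0,0,0,0.6]]' 60
```

```text
time_s: 3.62
eef_pos: [594.7, 152.3, 91.6]
ee_rot: [1.316, 1.138, -1.315]
ft_force: [-5.7, -1.0, 8.4]
finger_gap: 27.4
```

```bash
python3 -m creep '[[0,0,0,0,0,0,1],[0,0,0,-4,0,0,1],[0,0,0,-4,0,0,1],[0,0,0,-4,0,0,1],[0,0,0,-4,0,0,1],[0,0,0,-4,0,0,1],[0,0,0,-2,0,0,1],[0,0,0,0,0,0,1]]' 80
```

```text
time_s: 4.28
eef_pos: [594.5, 152.2, 112.0]
ee_rot: [1.315, 1.137, -1.316]
ft_force: [0.7, 2.0, -8.4]
finger_gap: 26.8
```

```bash
python3 -m creep '[[0,0,0,-2,0,0,1],[0,0,0,-1,0,0,1],[0,0,0,0,0,0,1],[0,0,0,0,0,0,1],[0,0,0,0,0,0,1]]'
python3 - <<'E'
from h import *
print(sense()['eef_pos'])
c=shot('scene','s3.png'); d=load('s2.png')
q=np.hstack([cv2.resize(x['color'][240:340,160:260],(400,400),interpolation=2) for x in (d,c)]); cv2.imwrite('pics/s3c.png',q[:,:,::-1])
E
```

```text
time_s: 4.7
eef_pos: [594.2, 152.1, 112.3]
ee_rot: [1.314, 1.137, -1.318]
ft_force: [11.3, 4.6, -33.4]
finger_gap: 26.8
[594.15206438 152.07701432 112.30305111]
```

View pics/s3c.png

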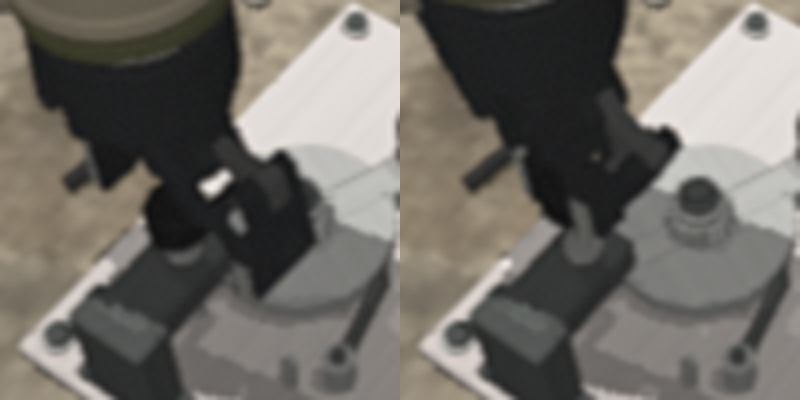

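The plunger now stands well clear of the bracket, and the pull meets a hard stop at 33 N. Releasing, rising and going over the post.

```bash
python3 -m creep '[[0,0,0,3,0,0,1],[0,0,0,0,0,0,-1],[0,0,0,0,0,0,-1],[0,0,0,0,0,0,-1],[0,0,0,0,0,0,-1],[0,0,0,0,0,0,-1],[0,0,0,0,0,0,-1],[0,0,0,-20,0,0,-1],[0,0,0,-20,0,0,-1],[0,0,0,-20,0,0,-1]]'; python3 -m creep '[[0,0,0,0,-8,30,-1],[0,0,0,0,-8,30,-1],[0,0,0,0,-8,30,-1],[0,0,0,0,-8,30,-1],[0,0,0,0,-8,30,-1],[0,0,0,0,-10,32,-1],[0,0,0,0,0,0,-1],[0,0,0,0,0,0,-1]]'
python3 - <<'E'
from h import *
s=sense();print(s['eef_pos'])
c=shot('wrist','w4.png'); print('post pred',proj(c,(518.5,-21.5,85)),'pivot',proj(c,(577,88.7,62)))
e=shot('scene','s4.png'); q=cv2.resize(e['color'][225:345,160:320],(560,420),interpolation=2)
w=c['color']; o=np.vstack([w,q])[:, :]; o=cv2.resize(o,(400,600),interpolation=cv2.INTER_AREA) if 0 else np.hstack([cv2.resize(w,(448,336)),cv2.resize(q,(352,264))]) if 0 else None
t=np.zeros((420,800,3),np.uint8); t[:,:420]=w[:,70:490]; t[:285,420:]=cv2.resize(q,(380,285)); cv2.imwrite('pics/w4c.png',t[:,:,::-1])
E
```

```text
time_s: 5.58
eef_pos: [594.7, 151.8, 173.0]
ee_rot: [1.316, 1.137, -1.316]
ft_force: [0.1, -0.5, 0.1]
finger_gap: 85.2
time_s: 6.25
eef_pos: [518.5, -22.6, 172.8]
ee_rot: [1.32, 1.135, -1.318]
ft_force: [1.4, 0.4, 0.3]
finger_gap: 85.5
[518.50044536 -22.61367729 172.81289325]
post pred (np.float64(282.6161073560984), np.float64(211.64535361246104)) pivot (np.float64(347.5423523454795), np.float64(25.962776908204148))
```

View pics/w4c.png

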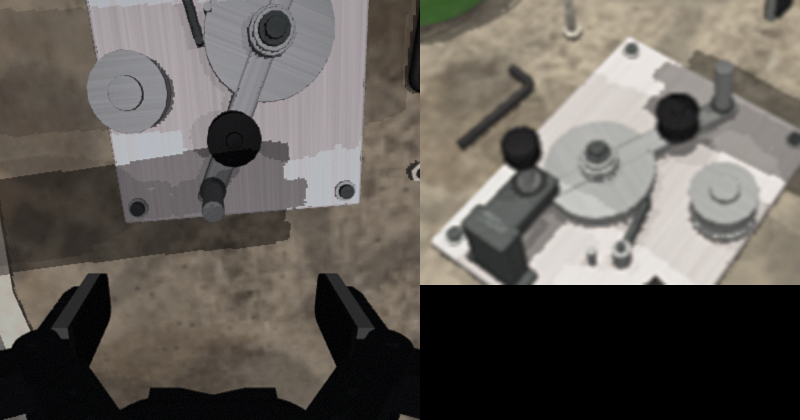

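The knob stays out with the plunger exposed (right panel). The post top is at wrist pixel (283,211), matching the prediction of (283,212). Descending and gripping.

```bash
python3 -m creep '[[0,0,0,30,0,0,-1],[0,0,0,30,0,0,-1],[0,0,0,30,0,0,-1],[0,0,0,20,0,0,-1],[0,0,0,10,0,0,-1],[0,0,0,0,0,0,-1]]' 40;  python3 -m creep '[[0,0,0,0,0,0,1],[0,0,0,0,0,0,1],[0,0,0,0,0,0,1],[0,0,0,0,0,0,1],[0,0,0,0,0,0,1],[0,0,0,0,0,0,1],[0,0,0,0,0,0,1],[0,0,0,0,0,0,1]]' 40
python3 - <<'E'
import numpy as np
P=np.array([577,88.7]);a0=np.arctan2(-21.5-88.7,518.5-577)
y=np.array([.99,-.143]);z=np.array([-.143,-.99]);p=None
for k in np.linspace(0.015,.68,11):
    q=P+125*np.array([np.cos(a0+k-.015),np.sin(a0+k-.015)])
    if p is not None: print(k.round(3),q.round(1),((q-p)@y).round(1),((q-p)@z).round(1))
    p=q
E
```

```text
time_s: 6.85
eef_pos: [517.8, -19.9, 50.3]
ee_rot: [1.312, 1.139, -1.318]
ft_force: [-0.8, -0.5, 0.6]
finger_gap: 85.4
time_s: 7.52
eef_pos: [519.2, -20.7, 52.9]
ee_rot: [1.317, 1.136, -1.315]
ft_force: [-1.2, -0.3, 6.5]
finger_gap: 14.5
0.082 [525.9 -25.4] 7.9 2.5
0.148 [533.5 -28.5] 8.1 2.0
0.215 [541.4 -31.1] 8.2 1.5
0.281 [549.5 -33.2] 8.3 0.9
0.348 [557.6 -34.8] 8.3 0.4
0.414 [565.9 -35.8] 8.3 -0.2
0.481 [574.2 -36.3] 8.3 -0.7
0.547 [582.5 -36.2] 8.2 -1.3
0.614 [590.8 -35.5] 8.1 -1.8
0.68 [599.  -34.3] 8.0 -2.4
```

Gripped: the gap is 14.5 mm on the 16 mm post. Swinging along the arc.

```bash
python3 -m creep '[[0,0,0,0,8,2.5,1],[0,0,0,0,8,2,1],[0,0,0,0,8,1.5,1],[0,0,0,0,8.3,1,1],[0,0,0,0,8.3,0.5,1]]';  python3 -m creep '[[0,0,0,0,8.3,0,1],[0,0,0,0,8.3,-0.7,1],[0,0,0,0,8.2,-1.3,1],[0,0,0,0,8,-1.8,1],[0,0,0,0,8,-2.4,1],[0,0,0,0,0,0,1],[0,0,0,0,0,0,1],[0,0,0,0,0,0,1],[0,0,0,0,0,0,1],[0,0,0,0,0,0,1]]'
python3 - <<'E'
from h import *
s=sense();print(s['eef_pos'],s['ft_force'],s['finger_gap'])
c=shot('wrist','w5.png');e=shot('scene','s5.png');w=c['color']
q=cv2.resize(e['color'][225:345,160:320],(380,285),interpolation=2);g=cv2.resize(shot('top','t5.png')['color'][165:285,120:270],(380,304))[:300]
t=np.zeros((590,800,3),np.uint8); t[:420,:420]=w[:,70:490]; t[:285,420:]=q; t[290:,420:]=g; cv2.imwrite('pics/w5c.png',t[:,:,::-1])
d=s['eef_pos'][:2]-[577,88.7]; a=np.arctan2(-20.7-88.7,519.2-577); print('angle est',np.arctan2(d[1],d[0])-a,np.linalg.norm(d))
E
```

```text
time_s: 7.93
eef_pos: [557.3, -35.7, 52.7]
ee_rot: [1.315, 1.137, -1.319]
ft_force: [-9.6, -2.4, 12.6]
finger_gap: 14.9
time_s: 8.77
eef_pos: [598.6, -36.6, 52.7]
ee_rot: [1.315, 1.134, -1.319]
ft_force: [-4.4, -8.2, 7.1]
finger_gap: 14.8
[598.60860253 -36.61664864  52.69582949] [-4.36733877 -8.15194144  7.08968388] 14.846439404978504
angle est 0.6568118054141676 127.16601011797013
```

View pics/w5c.png

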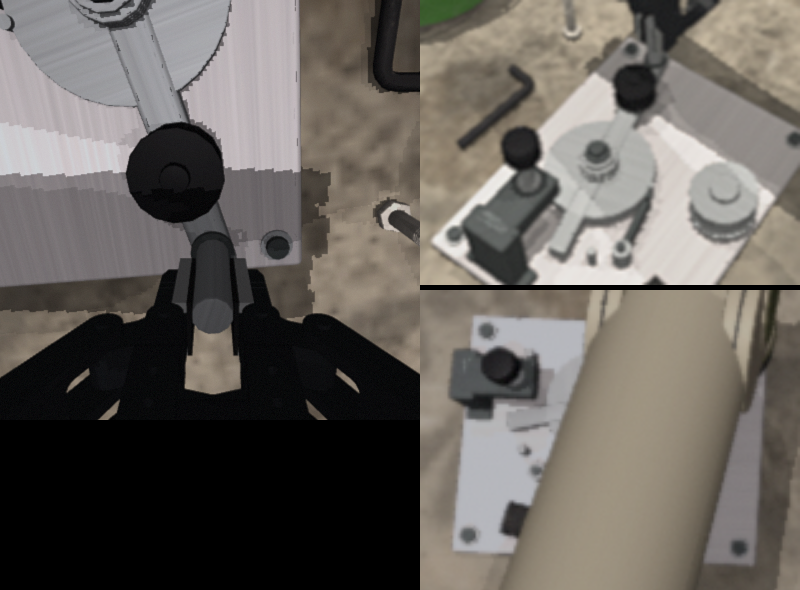

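The wrist panel shows the post between the pads at (212,300). The scene panel shows the knob still out and the arm's tail past the pawl. The estimated angle is about 0.66–0.68 rad, in the middle of the band, so I'm handing in.

```bash
python3 -c "
from cell import *
s=sense();print(s['dq'].round(3),s['ft_force'].round(1));print(sign_off())"
```

```text
[-0.    -0.003 -0.001 -0.     0.     0.001 -0.002] [-4.9 -7.2  7.1]
the job is handed in; nothing more can be done
None
```

I pulled the stop knob up until it hit its stop (about 20.7 mm of travel, 33 N felt), then let it go. After that I gripped the tensioner post, swung the arm back past the click and handed the job in while still holding it.

- **Arm angle:** I estimate 0.66–0.68 rad from the tool's position, inside the 0.56–0.80 rad band. The arm was at rest. I had no direct joint reading to confirm it.
- **Grip:** the fingers were still closed on the post with a 14.8 mm gap, and about 9 N of sideways force showed at the wrist. The post is 16 mm, and the reading was also about 3 mm low on the knob.
- **Knob:** it was still out in the last scene picture.
- **Bystanders:** nothing loose was seen to move. The hex key, hex bolt and end cap appeared in the last pictures; I did not check the wood block there, but the arm never went near it.

No check failed. The camera views differed by 3–6 mm on positions, and both grips had room for that.

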